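Press one locating pin of a violin form home

ROBOT

A 7-joint arm with a two-finger parallel gripper is mounted at the origin on the work surface. World frame = base frame: x ahead of the robot, y to its left, z up, the work surface at z = 0. Lengths are in m, angles in rad, forces in N, time in s.
With the tool pointing down it reaches from about 0.425 to 0.875 m from the base axis. Payload 9.9 kg.
Tool frame: the origin (TCP) lies midway between the tips of the shut fingers; the grasp point (between the pads) lies 19 mm behind it (bot.grasp_offset is the distance from the TCP to the grasp point, in m); z points along the fingers, y is the line along which they close (so a half turn about z gives the same grasp; the last joint's range is limited). The gripper opens to 85 mm and grips with 20 to 120 N. Pads are 22 mm wide; open, the fingers measure 114 mm over their backs; the gripper's body (76 mm by 85 mm) begins 54 mm behind the grasp point. The pads swing forward as they close: fully open they stand 13 mm farther back than shut.
Start: joints at [1.125, 0.576, 0.025, 1.437, -0.015, 1.129, -0.057], TCP at [0.239, -0.631, 0.231] pointing down, gripper open.
Joint ranges: [-2.76, 2.76], [-0.34, 2.15], [-1.52, 1.57], [0.19, 2.46], [-1.09, 4.23], [0.17, 1.99], [-2.82, 2.82]. Speed limits (rad/s): [2.22, 2.22, 3.01, 3.01, 3.14, 3.14, 3.14].

INTERFACE

Orientations are given as a unit quaternion [w, x, y, z].
In Python, from plant import readout, cams, workorder, bot gives the robot as it stands. The module is installed in compiled form; this text tells all that it offers.
- The arm moves only by the tool arm_command, never from a script. Its argument "increments" is a list of rows, each a list of 7 numbers: the turn, a rotation vector about the tool's x, y, z in degrees, then the shift along the tool's x, y, z in m, then the finger opening in m, from 0 to 0.0854. A call has 1 to 10 rows; each row is the pose to reach, as a shift and turn from the pose commanded when the call began, along the tool's axes at that moment; what a row does not reach only later rows make up. A row lasts 1/8 s, in which the tool goes at most 62.5 mm and 10.7 degrees, less where a joint would pass 70% of its speed; a pose out of reach is approached as far as the arm can. A call with a gripper value outside its range is refused whole. The fingers move at their own pace and stop on an object; "squeeze" is the grip in N (left out, the last holds). Time passes only in rows, so rows that repeat a pose let the fingers close. It gives the time, the measured TCP pose, the force, the opening and the grip force at its end, in the units of the state.
- readout.read_state(): the state, without advancing time (a new reading comes with each control period).
- cams.get_image(name): name is "side" or "top" or "wrist"; returns a dict with "img" (400x640x3 uint8, red, green, blue), "depth" (400x640 float32, m along the optical axis (not along the pixel's ray), 0 where there is no reading), "intrinsics" (3x3 intrinsics, pixels), "R" (3x3) and "t" (3): a world point X has camera coordinates R X + t. Camera axes: x right, y down, z forward; pixel columns grow to the right and rows downward; lengths in m; the calibration is good to about 2 mm. A picture is of the moment at which its call begins.
- workorder.finish_job(): hands the job in; it is judged then, once.
The state is a dict: "clock": time; "qpos": joint angles; "qd": joint speeds; "joint_efforts": joint torques, N m; "position": TCP position; "ee_rot": TCP orientation; "force": force on the tool from outside, world axes, zero at the start; "moment": the same for the moment, N m; "grip_width": finger opening in m; "grasp_force": force on a finger pad.
Only numpy, scipy, OpenCV 4.12 (cv2) and the standard library are available. Lean on these libraries where they do the work, as an engineer would, in place of code of your own. Each camera call takes 0.05 s, during which the arm holds its last target. There are 200 camera calls.

TASK

On the bench lies a plywood violin form with four wooden locating pins standing proud of their round metal flanges. With the fingertips, gently press the oblong pin straight down until it stops, level with its flange, so that the next plate can lie over it, then withdraw. Leave the other three pins (square, thick round, thin round) standing as they are, pull no pin up, and do not shift or lift anything else.

Things in the scene. Friction and masses are not known exactly. Their poses are not given: they have to be found in the camera images.
- oblong_pin (a joint): stroke of the oblong pin (m): grows as the pin goes down; 0 = 15 mm proud of its flange, 0.014 = at its stop, 1 mm proud (practically level). It starts between 0 and 0.004. It slides straight down with about 4 N of friction, has no spring and stays where it is left
- oblong_pin_top (a point): centre of the top face of the oblong pin: pale wood, 58 mm long along its own x, 18 mm wide along its own y, 11 to 15 mm proud at the start, standing proud through a round dark steel flange (72 mm wide, 4 mm thick) on top of the form; z is up. When fully home this point is 35 mm above the bench
- square_pin_top (a point): centre of the top face of the square pin, 24 x 24 mm, pale wood, as proud as the oblong one, on a like flange; leave alone
- thick_pin_top (a point): centre of the top face of the thick round pin, 34 mm in diameter, pale wood, on a like flange; leave alone
- thin_pin_top (a point): centre of the top face of the thin round pin, 14 mm in diameter, pale wood, on a like flange; leave alone
- form: the violin form, a figure-eight plywood board 405 mm long (its own y), 230 mm wide at most (x), 30 mm thick, fixed to the bench; origin at its middle on the bench. The four pins stand two in each wide end, in any order, at least 80 mm apart, centre to centre, flange tops 34 mm above the bench
- oblong_pin_flange: the flange of the oblong pin: dark steel disc with four small screw heads near its rim 72 mm wide, 4 mm thick, fixed; origin at the centre of its underside, 30 mm above the bench
- spool: wooden thread spool standing on one end of the form, 32 mm wide, 30 mm tall, loose; origin at the centre of its underside
- weight: brass weight with a small knob standing on the form's waist, 36 mm wide, 36 mm tall, loose; origin at the centre of its underside
- sanding_block: cork sanding block, 100 x 60 x 32 mm, loose on the bench; origin at the centre of its underside
- tape: roll of grey tape lying flat, 90 mm wide, 25 mm tall, loose on the bench; origin at the centre of its underside
- glue: yellow glue bottle, 56 mm wide, 150 mm tall, loose, standing on the bench; origin at the centre of its underside
- driver: screwdriver with a black handle, 190 mm long along its own x (handle towards -x), loose, lying on the bench; origin at its middle
- jar: small glass jar with a steel lid, 64 mm wide, 75 mm tall, loose, standing on the bench; origin at the centre of its underside

How it is judged:
By the outcome, as a careful person would: the job done as asked, in the order asked, and still so for the second after the job is handed in, with the robot touching nothing.
It also fails if it takes over 29 s, if anything falls off the work surface, if the arm or the gripper's body presses on something with over 40 N, if the wrist force passes 120 N, or if a joint passes its speed limit or range.

## Working session

There is one attempt and no reset: what is moved stays moved. The work goes in short steps, Python scripts to look and compute and a tool call to move; the robot and the scene stay as the last step left them, time stands still between calls to the robot, and variables do not carry over. Pictures are saved under pics/ and viewed, at most 10 in all, crops included, and the job is handed in when it is done.

Besides the shell and the picture viewer there is one more tool, called after ">>>" as name([rows], argument=value, ...), one row to a line, values as JSON. arm_command: Moves the arm, as the interface text tells. Its arguments: {"type":"object","properties":{"increments":{"type":"array","items":{"type":"array","items":{"type":"number"}}},"squeeze":{"type":"number"}},"required":["increments"]}

```bash
mkdir -p pics; cat > h.py <<'E'
import numpy as np,cv2
from plant import readout,cams,workorder,bot
def grab(n,f=None):
    d=cams.get_image(n)
    if f: cv2.imwrite(f,d["img"][:,:,::-1])
    return d
def ray(d,u,v,z):
    K,R,t=[np.array(d[k]) for k in("intrinsics","R","t")]
    c=-R.T@t; r=R.T@np.linalg.solve(K,[u,v,1.]); return c+r*(z-c[2])/r[2]
E
python3 - <<'E'
from h import *
d=grab("top","pics/top.png");np.savez("top.npz",**d)
s=readout.read_state();print(s["position"],s["ee_rot"],s["clock"],s["force"],-d["R"].T@d["t"])
E
```

```text
[ 0.23875886 -0.63089767  0.2304803 ] [-7.70595046e-04  9.83676409e-01  1.79944682e-01 -1.98612845e-04] 0.05 [ 0.24852062 -0.0047963  -0.21476866] [0.21832697 0.00928829 1.40067215]
```

View pics/top.png

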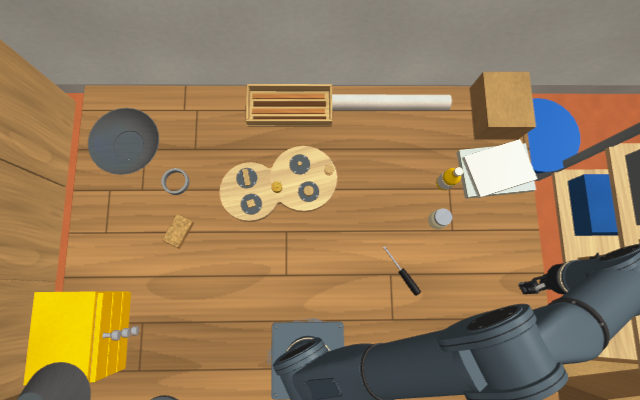

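The form is at about (280,183). The oblong pin looks to be at (247,178), with the square at (250,204), the thin round at (300,163) and the thick round at (309,190).

```bash
python3 - <<'E'
from h import *
d=dict(np.load("top.npz"))
im=d["img"][140:230,210:345]
cv2.imwrite("pics/c.png",cv2.resize(im[:,:,::-1],None,fx=5.9,fy=5.9,interpolation=cv2.INTER_CUBIC))
for n,u,v in[("ob",247,178),("sq",250,204),("thin",300,163),("thick",309,190),("weight",277,187),("spool",329,170)]:print(n,ray(d,u,v,.046).round(3))
g=im.astype(int).sum(2)
# dark flange blob
m=(g<260).astype(np.uint8)
n,l,s,c=cv2.connectedComponentsWithStats(m)
for i in range(1,n):
    if s[i,4]>60:
        print(s[i],c[i]+[210,140],ray(d,*(c[i]+[210,140]),.034).round(4))
E
```

```text
ob [0.586 0.2   0.046]
sq [0.496 0.188 0.046]
thin [0.637 0.022 0.046]
thick [ 0.543 -0.008  0.046]
weight [0.554 0.099 0.046]
spool [ 0.612 -0.076  0.046]
[ 0  9 77  1 77] [248. 149.] [0.6919 0.2002 0.034 ]
```

View pics/c.png

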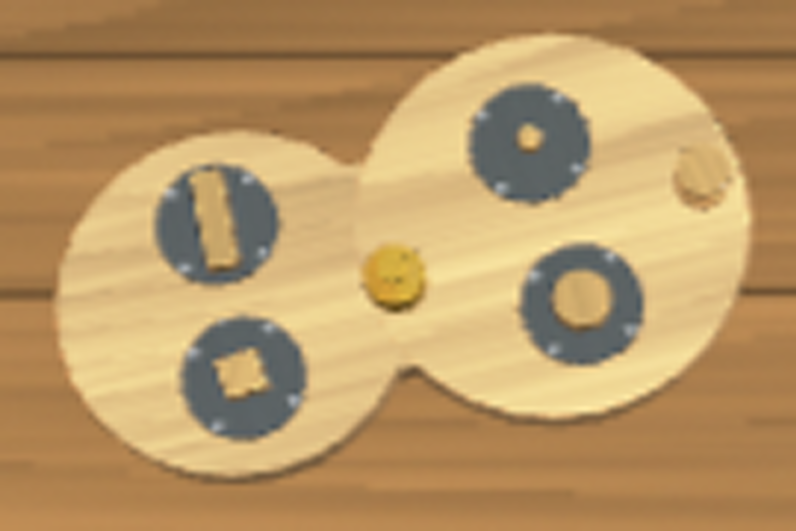

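The crop shows the oblong pin at crop (214,220), with its long axis about 13° from world x. Square, thin and thick pins are at (242,373), (530,137) and (582,298). I'll move over the oblong pin with the fingers shut.

>>> arm_command([
  [0,0,-5,0.04,-0.043,0,0],
  [0,0,-10,0.08,-0.086,0,0],
  [0,0,-15,0.12,-0.129,0,0],
  [0,0,-20,0.16,-0.172,0,0],
  [0,0,-25,0.2,-0.215,0,0],
  [0,0,-30,0.24,-0.258,0,0],
  [0,0,-35,0.28,-0.301,0,0],
  [0,0,-40,0.32,-0.344,0,0],
  [0,0,-45,0.36,-0.387,0,0],
  [0,0,-50,0.4,-0.43,0,0],
])

```text
clock: 1.3
position: [0.4611, -0.0858, 0.2312]
ee_rot: [-0.0, 0.815, 0.58, -0.0]
force: [0.6, -0.6, 0.1]
grip_width: -0.0002
grasp_force: 0.0
```

```bash
cat >> h.py <<'E'
from scipy.spatial.transform import Rotation as Ro
def go(target,yaw_y):
    s=readout.read_state();q=s["ee_rot"];r=Ro.from_quat([q[1],q[2],q[3],q[0]]);M=r.as_matrix()
    a=np.degrees(np.arctan2(M[1,1],M[0,1]));dt=-((yaw_y-a+90)%180-90)
    print("t",s["clock"],"pos",s["position"].round(4),"R",M.round(3).tolist(),"tool shift",(M.T@(np.array(target)-s["position"])).round(4),"turn z",dt.round(1),"F",s["force"].round(1),"q",np.round(s["qpos"],2),"w",s["grip_width"])
E
python3 - <<'E'
from h import *
d=dict(np.load("top.npz"))
p=ray(d,210+214/5.9-.5+.08,140+220/5.9-.4,.046);a=ray(d,210+203/5.9,140+172/5.9,.046)-ray(d,210+225/5.9,140+268/5.9,.046)
print(p,a,np.degrees(np.arctan2(a[1],a[0])))
go([p[0],p[1],.2],np.degrees(np.arctan2(a[1],a[0])))
E
```

```text
[0.58953317 0.20366829 0.046     ] [0.05658701 0.01368489 0.        ] 13.595271287749782
t 1.3 pos [ 0.4611 -0.0858  0.2312] R [[0.328, 0.945, -0.0], [0.945, -0.328, -0.0], [-0.0, -0.0, -1.0]] tool shift [0.3156 0.0266 0.0311] turn z -32.7 F [ 0.6 -0.6  0.1] q [ 0.36  0.28 -0.35  1.95  0.12  0.93 -0.39] w -0.00023480648600315263
```

>>> arm_command([
  [0,0,-5,0.05,0.004,0.005,0],
  [0,0,-10,0.1,0.008,0.01,0],
  [0,0,-16,0.15,0.012,0.015,0],
  [0,0,-22,0.2,0.017,0.02,0],
  [0,0,-28,0.25,0.021,0.025,0],
  [0,0,-32.7,0.29,0.025,0.031,0],
  [0,0,-32.7,0.3156,0.0266,0.031,0],
  [0,0,-32.7,0.3156,0.0266,0.031,0],
  [0,0,-32.7,0.3156,0.0266,0.031,0],
])

```text
clock: 2.42
position: [0.5897, 0.2005, 0.1998]
ee_rot: [-0.0, 0.62, 0.785, -0.001]
force: [0.8, 0.2, 0.4]
grip_width: 0.0
grasp_force: 0.0
```

```bash
python3 - <<'E'
from h import *
d=grab("wrist","pics/w.png");np.savez("w.npz",**d)
go([.5895,.2037,.2],13.6);print(-d["R"].T@d["t"])
E
```

```text
t 2.475 pos [0.5899 0.2002 0.2001] R [[-0.231, 0.973, -0.001], [0.973, 0.231, -0.001], [-0.001, -0.001, -1.0]] tool shift [0.0035 0.0005 0.0001] turn z -0.2 F [ 0.4 -0.2  0.5] q [-0.09  0.56 -0.5   1.61  0.3   1.05 -0.45] w 0.0001584930389293511
[0.57059086 0.28337048 0.34282517]
```

View pics/w.png

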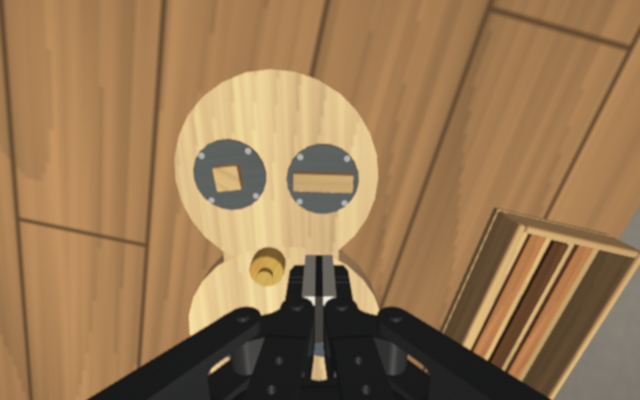

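The wrist view shows the oblong pin at about (323,183), its long axis along the image rows, on its flange at (323,179). The square pin is at (228,179). The fingertips are at (318,260). Next I refine the pin's position.

```bash
python3 - <<'E'
from h import *
d=dict(np.load("w.npz"))
K,R,t=d["intrinsics"],d["R"],d["t"]
dp=d["depth"];v,u=np.mgrid[:400,:640]
P=((np.stack([u*dp,v*dp,dp],-1)@np.linalg.inv(K).T)-t)@R   # world
im=d["img"].astype(int);pale=(im[...,0]-im[...,2]>40)
for n,(u0,u1,v0,v1) in {"ob":(288,358,148,210),"sq":(200,260,148,206)}.items():
    m=np.zeros((400,640),bool);m[v0:v1,u0:u1]=1
    m&=((u-(u0+u1)/2)**2+(v-179)**2<34**2 if n=="ob" else (u-230)**2+(v-175)**2<30**2)
    dark=m&~pale; zf=np.median(P[...,2][dark])
    top=m&pale&(P[...,2]>zf+.007)
    q=P[top];r=cv2.minAreaRect((q[:,:2]*1000).astype(np.float32))
    print(n,"flange z",zf,"top z",np.median(q[:,2]),"mean",q.mean(0).round(4),r,top.sum())
go([*(np.array(r[0])/1000),.1],13.6)
E
```

```text
ob flange z 0.034536055583222945 top z 0.046376586306638816 mean [0.5925 0.2054 0.0486] ((585.8621215820312, 240.04257202148438), (57.09423828125, 90.98126220703125), 11.391722679138184) 1143
sq flange z 0.03454133311208013 top z 0.045659914672633306 mean [0.5037 0.1885 0.0479] ((537.22119140625, 224.29803466796875), (132.1097412109375, 30.973766326904297), 47.34320068359375) 648
t 2.475 pos [0.5899 0.2002 0.2001] R [[-0.231, 0.973, -0.001], [0.973, 0.231, -0.001], [-0.001, -0.001, -1.0]] tool shift [ 0.0357 -0.0455  0.1001] turn z -0.2 F [ 0.4 -0.2  0.5] q [-0.09  0.56 -0.5   1.61  0.3   1.05 -0.45] w 0.0001584930389293511
```

>>> arm_command([
  [0,0,0,0.0034,0.0019,0.04,0],
  [0,0,0,0.0034,0.0019,0.08,0],
  [0,0,0,0.0034,0.0019,0.11,0],
  [0,0,0,0.0034,0.0019,0.125,0],
  [0,0,0,0.0034,0.0019,0.13,0],
  [0,0,0,0.0034,0.0019,0.13,0],
])

```text
clock: 3.22
position: [0.5916, 0.2053, 0.071]
ee_rot: [0.0, 0.62, 0.785, 0.0]
force: [0.6, 0.0, -0.2]
grip_width: -0.0001
grasp_force: 0.0
```

```bash
python3 - <<'E'
from h import *
d=grab("wrist","pics/w2.png");np.savez("w2.npz",**d)
go([.591,.204,.035],13.6)
E
```

```text
t 3.275 pos [0.5917 0.2055 0.0714] R [[-0.232, 0.973, 0.001], [0.973, 0.232, 0.001], [0.0, 0.002, -1.0]] tool shift [-0.0013 -0.0011  0.0364] turn z -0.2 F [-0.5  0.2 -1. ] q [-0.14  0.7  -0.44  1.74  0.4   0.79 -0.54] w 7.28649165981746e-05
```

View pics/w2.png

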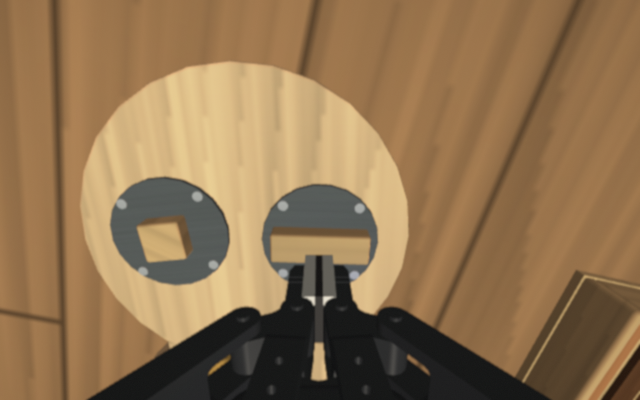

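The oblong pin's top face spans columns 271–370 and rows 236–264, centred near (320,250). The fingertips are just over its near side at (318,257). I'll cast that pixel onto z≈0.046.

```bash
python3 - <<'E'
from h import *
d=dict(np.load("w2.npz"))
l,r=ray(d,271,250,.0464),ray(d,370,249,.0464);print(ray(d,320.5,249.5,.0464),np.linalg.norm(r-l),np.linalg.norm(ray(d,320,236,.0464)-ray(d,320,264,.0464)),np.degrees(np.arctan2(*(r-l)[[1,0]])))
print("flange",ray(d,320,235,.034), "tip proj",)
X=d["R"]@np.array([.5917,.2055,.0714])+d["t"];print((d["intrinsics"]@X/X[2]))
go(ray(d,320.5,249.5,.0464),13.6)
E
```

```text
[0.59332267 0.20450716 0.0464    ] 0.057294496572024685 0.018059767698342288 14.073325035219622
flange [0.59227766 0.20786251 0.034     ] tip proj
[318.1377273  269.96561632   1.        ]
t 3.275 pos [0.5917 0.2055 0.0714] R [[-0.232, 0.973, 0.001], [0.973, 0.232, 0.001], [0.0, 0.002, -1.0]] tool shift [-0.0013  0.0013  0.025 ] turn z -0.2 F [-0.5  0.2 -1. ] q [-0.14  0.7  -0.44  1.74  0.4   0.79 -0.54] w 7.28649165981746e-05
```

>>> arm_command([
  [0,0,0,-0.001,0.001,0.012,0],
  [0,0,0,-0.001,0.001,0.02,0],
  [0,0,0,-0.001,0.001,0.023,0],
  [0,0,0,-0.001,0.001,0.026,0],
  [0,0,0,-0.001,0.001,0.029,0],
  [0,0,0,-0.001,0.001,0.031,0],
  [0,0,0,-0.001,0.001,0.032,0],
  [0,0,0,-0.001,0.001,0.032,0],
])

```text
clock: 4.28
position: [0.5926, 0.2048, 0.0383]
ee_rot: [0.0, 0.62, 0.785, 0.0]
force: [-0.3, -0.1, 0.3]
grip_width: -0.0002
grasp_force: 0.0
```

>>> arm_command([
  [0,0,0,0,0,0.001,0],
  [0,0,0,0,0,0.002,0],
  [0,0,0,0,0,0.003,0],
  [0,0,0,0,0,0.003,0],
])

```text
clock: 4.78
position: [0.5928, 0.2048, 0.0354]
ee_rot: [0.0, 0.62, 0.785, 0.0]
force: [0.6, 0.0, 2.2]
grip_width: -0.0002
grasp_force: 1.2
```

>>> arm_command([
  [0,0,0,0,0,0.0005,0],
  [0,0,0,0,0,0.001,0],
  [0,0,0,0,0,0.001,0],
])

```text
clock: 5.15
position: [0.5928, 0.2048, 0.035]
ee_rot: [0.0, 0.62, 0.785, 0.001]
force: [-1.7, -0.4, 9.8]
grip_width: 0.0002
grasp_force: 4.7
```

>>> arm_command([
  [0,0,0,0,0,0.0005,0],
  [0,0,0,0,0,0.0005,0],
])

```text
clock: 5.4
position: [0.5929, 0.2048, 0.0349]
ee_rot: [0.0, 0.62, 0.785, 0.001]
force: [-2.1, -0.9, 13.5]
grip_width: -0.0
grasp_force: 6.9
```

The pin is at its stop: z no longer drops while the force rises. Withdrawing straight up.

>>> arm_command([
  [0,0,0,0,0,-0.005,0],
  [0,0,0,0,0,-0.03,0],
  [0,0,0,0,0,-0.07,0],
  [0,0,0,0,0,-0.11,0],
  [0,0,0,0,0,-0.15,0],
  [0,0,0,0,0,-0.165,0],
  [0,0,0,0,0,-0.165,0],
  [0,0,0,0,0,-0.165,0],
])

```text
clock: 6.4
position: [0.5916, 0.204, 0.1971]
ee_rot: [-0.001, 0.62, 0.785, -0.001]
force: [-0.3, 0.3, 0.1]
grip_width: -0.0
grasp_force: 0.0
```

```bash
python3 - <<'E'
from h import *
d=grab("wrist","pics/w3.png")
dp=d["depth"];v,u=np.mgrid[:400,:640]
P=((np.stack([u*dp,v*dp,dp],-1)@np.linalg.inv(d["intrinsics"]).T)-d["t"])@d["R"]
for n,c in{"ob":(.5925,.2045),"sq":(.5,.188)}.items():
    m=np.hypot(P[...,0]-c[0],P[...,1]-c[1])<.007;print(n,np.median(P[m][:,2]),m.sum())
go([.591,.204,.2],13.6)
E
```

```text
ob 0.23594865248946484 758
sq 0.04579134047787741 167
t 6.45 pos [0.5916 0.2041 0.197 ] R [[-0.232, 0.973, -0.003], [0.973, 0.232, -0.001], [-0.0, -0.003, -1.0]] tool shift [ 0.     -0.0006 -0.003 ] turn z -0.2 F [ 0.4 -0.1 -1.1] q [-0.1   0.57 -0.51  1.61  0.3   1.05 -0.45] w 5.692875634467619e-05
```

View pics/w3.png

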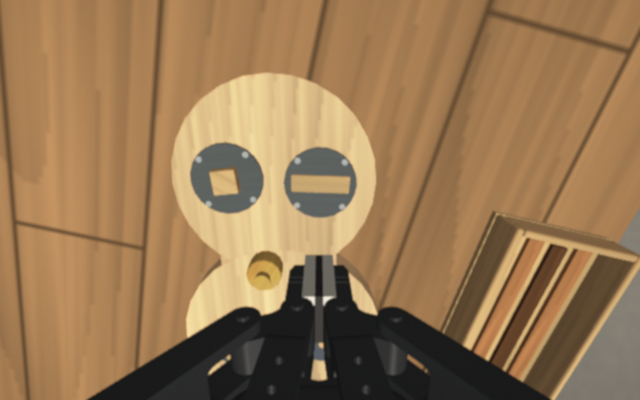

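The oblong pin at (320,184) now shows no side wall, so it is level with its flange. The square pin at (224,182) is still proud at z≈0.046, and the weight hasn't moved. (The 0.236 depth reading for the oblong pin came from the fingers, so I'm ignoring it.)

```bash
python3 -c "
from plant import workorder
print(workorder.finish_job())"
```

```text
the job is handed in; nothing more can be done
None
```

The oblong pin is pressed down to its stop, level with its flange (fingertips at 35 mm, about 13 N), and the arm is withdrawn; the other three pins were not touched, and the job is handed in.

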